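# Draw the bottom blank from the leaning chute and bed it in the drilling cradle

## Task

Draw the lowest wooden blank out through the mouth of the leaning stack chute, leaving the three above it in the chute to sink down squarely. Lay it on the sloping bed of the drilling cradle, between the cheeks with its low end against the end stop, and let go without dropping it; then press down on its top with the fingertips to feel that it lies flat, and take the hand away. Leave everything else on the bench undisturbed.

Things in the scene. Friction and masses are not known exactly. Their poses are not given: they have to be found in the camera images.
- chute: Leaning stack chute, grey sheet steel. Origin: on its floor, 75 above the bench, under the middle of the bottom blank. z runs up the stack, leaning 30 degrees from vertical away from the mouth; x runs from the mouth to the back wall, 30 degrees downhill (a blank is drawn along -x, uphill); y is level, across. Floor from x -30 to the back wall's face at x +45.3. Walls to z 138 (sizes in mm)
- chute_mouth (a point): Point at chute (-45, 0, 15): centre of the bottom blank's front end, in the open mouth. Below chute z 46 the side walls stop at x -8, so the front 37 of that blank is free at both sides and in front; there only a tongue of the floor, 28 wide and 3 thick, runs on under it to x -30 (below: free air down to the plywood foot, 12 thick). Same axes as the chute (sizes in mm)
- chute_lip (a point): Point at chute (-49.5, 0, 46): foot of the two turned-in lips, from |y| 13 to 26.5 and x -49.5 to -52.5, that hold the upper blanks back with 4.5 of play. Above z 46 the side walls (inner faces y +-23.5, outer +-26.5) reach forward to these lips. Same axes as the chute (sizes in mm)
- bed: Sloping aluminium bed of the drilling cradle. Origin: on the bed, 60 above the bench, where the middle of the blank's underside lies when home. Axes as the chute's: z square to the bed, leaning 30 degrees; x 30 degrees downhill from the open front to the end stop; y level, across. Ahead of x -8 the bed (8 thick) is only a tongue 28 wide, to x -30, with free air beside it (sizes in mm)
- bed_stop (a point): Point at bed (45.3, 0, 11): middle of the end stop's face, against which the blank's low end goes; the stop stands 22 above the bed. Two cheeks, inner faces y +-25.5, x -4 to +45, stand 13 above the bed. A wound-back clamp screw with a black knob sticks out beyond the +y cheek to y +83, x +11 to +39. Axes as the bed's (sizes in mm)
- blank_bottom_c (a point): Centre of the lowest wooden blank in the chute, the one to draw: a beech block 90 (x) x 42 (y) x 30 (z), about 80 g, axes at first parallel to the chute's, underside at chute z 0, front end at chute x -45. Grip it across its 42 width at the free front end. Planed wood: let go on the 30 degree slope it slides downhill by itself (sizes in mm)
- blank_2_c (a point): Centre of blank number 2 from the bottom of the chute, same block 90 x 42 x 30; it starts at chute z 45 and sinks by 30 when the lowest one is gone (sizes in mm)
- blank_3_c (a point): Centre of blank number 3 from the bottom of the chute, same block 90 x 42 x 30; it starts at chute z 75 and sinks by 30 when the lowest one is gone (sizes in mm)
- blank_4_c (a point): Centre of blank number 4 from the bottom of the chute, same block 90 x 42 x 30; it starts at chute z 105 and sinks by 30 when the lowest one is gone (sizes in mm)
- stummel: unfinished tobacco-pipe head, dark wood, bowl 35 across and 46 high with a short shank; bystander. Origin: underside of the bowl (sizes in mm)
- wax_tin: round flat metal tin, 74 across, 28 high; bystander. Origin: centre of its underside (sizes in mm)
- gouge: turning gouge, 240 long, 29 thick, lying on the bench; bystander. Origin at table height at the middle of its length (sizes in mm)
- calipers: steel vernier calipers, 170 long, 67 over the jaws, lying flat; bystander. Origin: underside, middle of the beam (sizes in mm)
- sanding_block: cork sanding block 110 x 65 x 28; bystander. Origin: centre of its underside (sizes in mm)
- offcut: stepped wood offcut 60 x 90 x 40; bystander. Origin: centre of its underside (sizes in mm)
- blank_bottom: The same lowest blank; this origin is the centre of its 90 x 42 underside (sizes in mm)
- blank_2: Blank number 2; this origin is the centre of its underside (sizes in mm)
- blank_3: Blank number 3; this origin is the centre of its underside (sizes in mm)
- blank_4: Blank number 4; this origin is the centre of its underside (sizes in mm)
Things that resemble listed ones, but are neither listed nor needed, are in the scene too. Leave any pink look-alike of the blank_4 alone. What is shaped like the blank_bottom but pink is not meant.

How it is judged:
On the way, in this order (a step that is already met when the one before it is completed fails the run):
1. the lowest blank is drawn clear of the chute's mouth (x of blank_bottom_c in the frame of chute below -0.095 m), for 0.1 s.
2. it lies on the cradle's bed against the stop and is let go (x of blank_bottom_c in the frame of bed between -0.007 and 0.004 m and y of blank_bottom_c in the frame of bed between -0.007 and 0.007 m and z of blank_bottom_c in the frame of bed between 0.011 and 0.019 m and angle between the z axis of blank_bottom_c and the z axis of bed, either way round below 0.07 rad and angle between the x axis of blank_bottom_c and the x axis of bed, either way round below 0.14 rad and contact force between the fingers and blank_bottom below 0.1 N), for 0.2 s.
3. its top is pressed with the fingertips, with more than 2.5 N, and it lies flat (x of blank_bottom_c in the frame of bed between -0.007 and 0.004 m and y of blank_bottom_c in the frame of bed between -0.007 and 0.007 m and z of blank_bottom_c in the frame of bed between 0.011 and 0.019 m and angle between the z axis of blank_bottom_c and the z axis of bed, either way round below 0.07 rad and angle between the x axis of blank_bottom_c and the x axis of bed, either way round below 0.14 rad and contact force between the fingers and blank_bottom above 2.5 N and z of the grasp point in the frame of bed above 0.036 m), for 0.04 s.
At the end, for the whole second after the job is handed in: Drawn blank at rest on the bed, flat (0.07 rad), straight (0.14 rad), low end within 7 mm of the stop, within 7 mm of mid-bed. The other three at rest in the chute, one place lower (z 15, 45, 75 mm, within 5), at most 10 mm towards the mouth and 6 mm sideways, flat within 0.08 rad (x of blank_bottom_c in the frame of bed between -0.007 and 0.004 m and y of blank_bottom_c in the frame of bed between -0.007 and 0.007 m and z of blank_bottom_c in the frame of bed between 0.011 and 0.019 m and angle between the z axis of blank_bottom_c and the z axis of bed, either way round below 0.07 rad and angle between the x axis of blank_bottom_c and the x axis of bed, either way round below 0.14 rad and x of blank_2_c in the frame of chute between -0.01 and 0.005 m and y of blank_2_c in the frame of chute between -0.006 and 0.006 m and z of blank_2_c in the frame of chute between 0.01 and 0.02 m and angle between the z axis of each of blank_2_c, blank_3_c, blank_4_c and the z axis of chute, either way round below 0.08 rad and x of blank_3_c in the frame of chute between -0.01 and 0.005 m and y of blank_3_c in the frame of chute between -0.006 and 0.006 m and z of blank_3_c in the frame of chute between 0.04 and 0.05 m and x of blank_4_c in the frame of chute between -0.01 and 0.005 m and y of blank_4_c in the frame of chute between -0.006 and 0.006 m and z of blank_4_c in the frame of chute between 0.07 and 0.08 m and linear speed of each of blank_bottom, blank_2, blank_3, blank_4 below 0.02 m/s); the robot touches nothing.
It fails at once if a blank other than the lowest comes out of the chute (x of any of blank_2_c, blank_3_c, blank_4_c in the frame of chute below -0.022 m).
It fails at once if the drawn blank is dropped (out of the fingers at over 0.6 m/s) (linear speed of blank_bottom above 0.6 m/s and contact force between the fingers and blank_bottom below 0.1 N).
It fails at once if a bystander is moved by more than 30 mm (distance of any of stummel, wax_tin, gouge, calipers, sanding_block, offcut from where it was at the start of the episode above 0.03 m).
It also fails if it takes over 61 s, if anything falls off the work surface, if the arm or the gripper's body presses on something with over 40 N, if the wrist force passes 120 N, or if a joint passes its speed limit or range.

## Robot

A 6-joint arm with a two-finger parallel gripper is mounted at the origin on the work surface. World frame = base frame: x ahead of the robot, y to its left, z up, the work surface at z = 0. Lengths are in m, angles in rad, forces in N, time in s.
With the tool pointing down it reaches from about 0.425 to 0.95 m from the base axis. Payload 3.5 kg.
Tool frame: the origin (TCP) lies midway between the tips of the shut fingers; the grasp point (between the pads) lies 19 mm behind it; z points along the fingers, y is the line along which they close (so a half turn about z gives the same grasp; the last joint's range is limited). The gripper opens to 85 mm and grips with 20 to 120 N. Pads are 22 mm wide; open, the fingers measure 114 mm over their backs; the gripper's body (76 mm by 85 mm) begins 54 mm behind the grasp point. The pads swing forward as they close: fully open they stand 13 mm farther back than shut.
Start: joints at [-0.15, 0.286, 1.577, -0, 1.279, -0.15], TCP at [0.675, 0, 0.231] pointing down, gripper open.
Joint ranges: [-2.77, 2.77], [-0.9, 2.22], [0.21, 2.48], [-1.53, 4.67], [0.24, 2.81], [-2.84, 2.84]. Speed limits (rad/s): [2.79, 2.79, 3.14, 3.14, 3.14, 3.14].

## Interface

Orientations are given as a unit quaternion [x, y, z, w].
In Python, from plant import ctrl gives the robot as it stands.
- The arm moves only by the tool arm_command, never from a script. Its argument "steps" is one flat list of numbers, 5 for each row, row after row: the opening in per cent of the stroke, from 0 (shut) to 100 (fully open), then the shift along the tool's x, y, z each as a share of 25 mm, from -1 to 1, then the turn about the tool's z as a share of 0.1 rad, from -1 to 1. In form: [grip, tx, ty, tz, spin, grip, tx, ty, tz, spin, ...]. A call has 1 to 8 rows; each row shifts and turns the commanded pose from where the row before left it, along the tool's axes as they then stand; what a row does not reach is not made up. A row lasts 1/12 s, in which the tool goes at most 41.7 mm and 7.16 degrees, less where a joint would pass 70% of its speed; a pose out of reach is approached as far as the arm can. A call with a number of a shift or a turn outside -1 to 1 is refused whole. A call with a gripper value outside its range is refused whole. The fingers move at their own pace and stop on an object; "squeeze" is the grip in N (left out, the last holds). Time passes only in rows, so rows that do not move let the fingers close. It gives the time, the measured TCP pose, the force, the opening and the grip force at its end, in the units of the state.
- ctrl.get_state(): the state, without advancing time (a new reading comes with each control period).
- ctrl.read_camera(name): name is "scene" or "side" or "wrist"; returns the picture (480x640x3 uint8, red, green, blue); there is no depth.
- ctrl.camera_model(name): a dict with "intrinsics" (3x3 intrinsics, pixels), "D" ([k1, k2, p1, p2, k3] as OpenCV has them; the pictures are not rectified), "rvec" (rotation vector, rad) and "tvec" (3), from world to camera coordinates, as OpenCV has them. Camera axes: x right, y down, z forward; pixel columns grow to the right and rows downward; lengths in m; the calibration is good to about 2 mm. A picture is of the moment at which its call begins: read the wrist's pose just before it. camera_model takes no time and is no camera call; for the wrist camera it gives the pose at the moment of the call.
- ctrl.sign_off(): hands the job in; it is judged then, once.
The state is a dict: "time": time; "qpos": joint angles; "dq": joint speeds; "joint_efforts": joint torques, N m; "eef_pos": TCP position; "tcp_rot": TCP orientation; "contact_force": force on the tool from outside, world axes, zero at the start; "wrist_torque": the same for the moment, N m; "opening": opening from 0.0 (shut) to 1.0 (fully open); "finger_force": force on a finger pad.
Only numpy, scipy, OpenCV 4.12 (cv2) and the standard library are available. Lean on these libraries where they do the work, as an engineer would, in place of code of your own. Each camera call takes 0.05 s, during which the arm holds its last target. There are 200 camera calls.

## Working session

There is one attempt and no reset: what is moved stays moved. The work goes in short steps, Python scripts to look and compute and a tool call to move; the robot and the scene stay as the last step left them, time stands still between calls to the robot, and variables do not carry over. Pictures are saved under pics/ and viewed, at most 10 in all, crops included, and the job is handed in when it is done.

Besides the shell and the picture viewer there is one more tool, called as name(argument=value, ...) on one line, values as JSON. arm_command: Moves the arm, as the interface text tells. Its arguments: {"type":"object","properties":{"steps":{"type":"array","items":{"type":"number"}},"squeeze":{"type":"number"}},"required":["steps"]}

```bash
mkdir -p pics; ls
python3 - <<'E'
from plant import ctrl
import cv2,numpy as np
for n in("scene","side"):
    im=ctrl.read_camera(n); cv2.imwrite(f"pics/{n}0.png",im[:,:,::-1])
    m=ctrl.camera_model(n); R=cv2.Rodrigues(np.array(m["rvec"]))[0]
    print(n,np.round(m["intrinsics"],1).tolist(),np.round(m["D"],3),(-R.T@np.array(m["tvec"]).ravel()).round(3),R.round(2).tolist())
s=ctrl.get_state();print({k:np.round(v,3).tolist() for k,v in s.items()})
E
```

```text
pics
scene [[607.3, 0.0, 327.4], [0.0, 607.3, 230.5], [0.0, 0.0, 1.0]] [-0.118  0.     0.     0.     0.   ] [ 1.075 -0.829  1.445] [[0.84, 0.54, 0.01], [0.43, -0.67, -0.6], [-0.32, 0.51, -0.8]]
side [[535.5, 0.0, 316.1], [0.0, 535.5, 240.5], [0.0, 0.0, 1.0]] [0.055 0.    0.    0.    0.   ] [ 0.036 -0.915  0.713] [[0.88, -0.47, 0.02], [-0.21, -0.43, -0.88], [0.42, 0.77, -0.48]]
{'time': 0.1, 'qpos': [-0.15, 0.287, 1.578, -0.0, 1.279, -0.15], 'dq': [0.001, -0.002, -0.003, 0.002, 0.002, -0.002], 'joint_efforts': [0.001, -40.73, -29.37, -0.0, 0.003, -0.0], 'eef_pos': [0.674, 0.0, 0.23], 'tcp_rot': [0.707, 0.707, -0.001, -0.001], 'contact_force': [0.16, 0.019, -0.118], 'wrist_torque': [-0.024, -0.008, -0.022], 'finger_force': 0.0, 'opening': 0.999}
```

View pics/scene0.png

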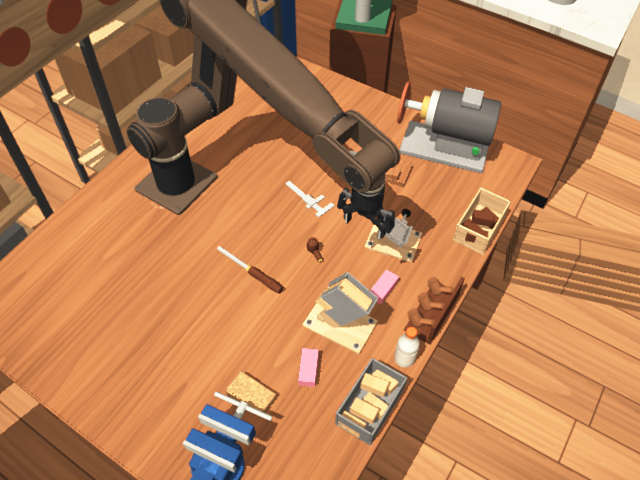

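View pics/side0.png

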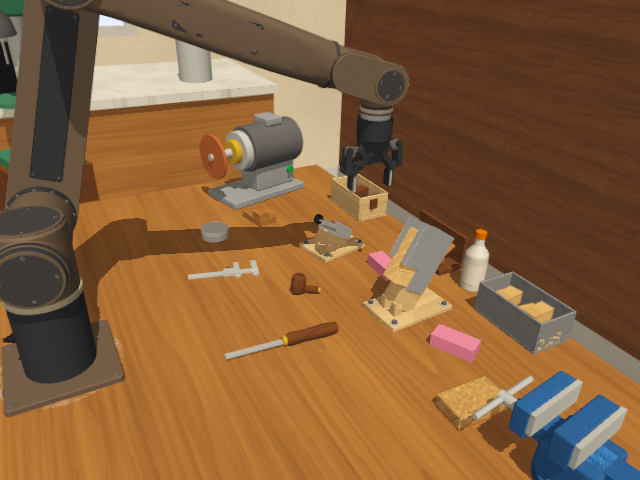

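The scene view shows the chute at about (345,305) and the cradle at (397,235). The side view shows them at (410,270) and (335,235). There are pink look-alikes at scene (385,286) and (309,366), and loose beech pieces in the grey tray at (372,400). The lowest beech blank inside the chute is the one to draw. I'll check it in enlarged crops.

Run:
```python
import cv2,numpy as np
a=cv2.imread("pics/scene0.png");b=cv2.imread("pics/side0.png")
def grid(im,x,y,w,h,f,st):
    c=cv2.resize(im[y:y+h,x:x+w],None,fx=f,fy=f,interpolation=cv2.INTER_CUBIC)
    for u in range(-(-x//st)*st,x+w,st):
        cv2.line(c,((u-x)*f,0),((u-x)*f,6),(0,0,255),1);cv2.putText(c,str(u),((u-x)*f,16),0,.35,(0,0,255))
    for v in range(-(-y//st)*st,y+h,st):
        cv2.line(c,(0,(v-y)*f),(6,(v-y)*f),(0,0,255),1);cv2.putText(c,str(v),(8,(v-y)*f+4),0,.35,(0,0,255))
    return c
c1=np.hstack([grid(a,300,265,80,90,5,10),grid(b,360,210,80,90,5,10)])
cv2.imwrite("pics/c1.png",c1)
c2=np.hstack([grid(a,355,205,80,65,5,10),grid(b,290,205,80,65,5,10)])
cv2.imwrite("pics/c2.png",c2)
```

```text
(no output)
```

View pics/c1.png

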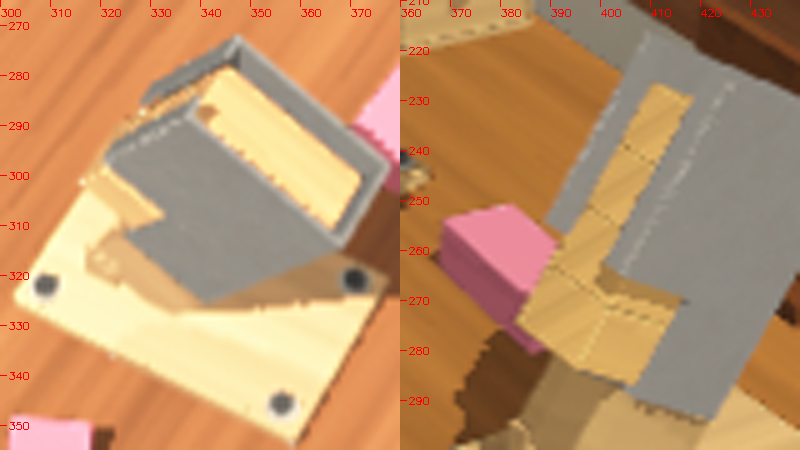

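View pics/c2.png

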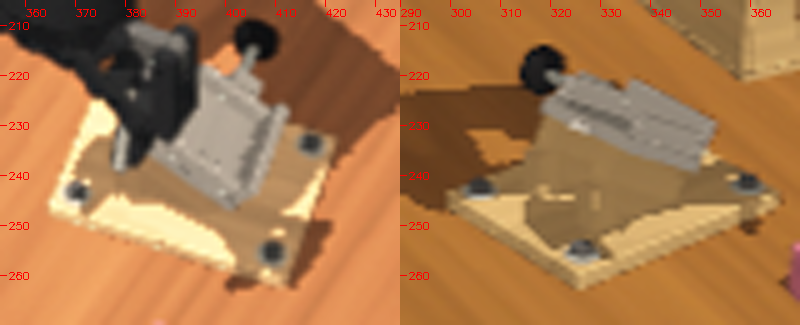

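The crops confirm four beech blanks between the chute's lips. The lowest one's front end is at side (393,272) and it sticks out of the mouth. The pink blocks lie outside the chute, and the gripper covers part of the cradle. I'll triangulate the chute corners first.

```bash
cat > h.py <<'E'
from plant import ctrl
import cv2,numpy as np
from scipy.spatial.transform import Rotation as Ro
C30,S30=np.cos(np.pi/6),np.sin(np.pi/6)
def Rf(yaw): return Ro.from_euler('z',yaw).as_matrix()@Ro.from_euler('y',30,degrees=True).as_matrix()
def cam(n): return {k:np.array(v,float) for k,v in ctrl.camera_model(n).items()}
def norm(m,uv): return cv2.undistortPoints(np.array(uv,float).reshape(-1,1,2),m["intrinsics"],m["D"]).reshape(-1,2)
def P(m): return np.hstack([cv2.Rodrigues(m["rvec"])[0],m["tvec"].reshape(3,1)])
def tri(m1,uv1,m2,uv2):
    X=cv2.triangulatePoints(P(m1),P(m2),norm(m1,uv1).T,norm(m2,uv2).T); return (X[:3]/X[3]).T
def proj(m,X): return cv2.projectPoints(np.array(X,float).reshape(-1,3),m["rvec"],m["tvec"],m["intrinsics"],m["D"])[0].reshape(-1,2)
def onplane(m,uv,z):
    R=cv2.Rodrigues(m["rvec"])[0]; c=-R.T@m["tvec"].ravel(); d=np.c_[norm(m,uv),np.ones(len(uv))]@R
    return c+d*((z-c[2])/d[:,2])[:,None]
def fit(L,X):  # yaw+translation from local (mm) to world points
    A=(np.array(L)/1e3)@Rf(0).T; a=A-A.mean(0); b=X-X.mean(0)
    yaw=np.arctan2((a[:,0]*b[:,1]-a[:,1]*b[:,0]).sum(),(a[:,:2]*b[:,:2]).sum())
    t=X.mean(0)-Ro.from_euler('z',yaw).apply(A.mean(0)); return yaw,t,X-(Ro.from_euler('z',yaw).apply(A)+t)
E
python3 - <<'E'
from h import *
L=[(-52.5,26.5,138),(-52.5,-26.5,138),(-52.5,-26.5,46),(-52.5,26.5,46),(-8,-26.5,46),(-8,-26.5,0),(48.3,-26.5,-3)]
a=[(347.5,272),(338,289),(321,297),(328.6,285),(333,307.6),(324.4,312),(341,325.6)]
b=[(409,216.4),(427,227),(401,263),(389.6,254),(417,270),(407.6,287),(422.4,294)]
ms,md=cam("scene"),cam("side")
X=tri(ms,a,md,b); print(X.round(3))
y,t,r=fit(L,X); print(y,t.round(4)); print((r*1e3).round(1))
W=lambda p:Rf(y)@(np.array(p)/1e3)+t
print("mouth",W((-45,0,15)).round(4))
Y=np.array([W(p) for p in L]); print((proj(ms,Y)-a).round(1).tolist(),(proj(md,Y)-b).round(1).tolist())
E
```

```text
[[ 0.697 -0.118  0.221]
 [ 0.703 -0.171  0.219]
 [ 0.654 -0.168  0.142]
 [ 0.651 -0.129  0.144]
 [ 0.691 -0.171  0.12 ]
 [ 0.669 -0.176  0.085]
 [ 0.717 -0.17   0.05 ]]
0.07217754029637521 [ 0.6749 -0.1469  0.0765]
[[ 0.7  0.4 -1.6]
 [ 2.6  0.7 -3.2]
 [-0.8  7.  -1. ]
 [ 0.9 -7.3  1. ]
 [-1.7  1.  -0.5]
 [-1.1 -1.8  4.6]
 [-0.5 -0.   0.6]]
mouth [ 0.6435 -0.1492  0.112 ]
[[-0.3, 0.0], [-1.1, -0.5], [-1.2, 0.8], [1.3, -3.0], [0.3, 1.2], [0.7, 0.8], [0.1, 0.7]] [[-0.4, -0.8], [-1.0, -1.4], [3.4, 2.0], [-1.5, -0.2], [0.4, -0.7], [-0.5, 1.1], [-0.3, -0.3]]
```

arm_command(steps=[100,0,0,0,1,100,0,0,0,1,100,0,0,0,1,100,0,0,0,1,100,0,0,0,1,100,0,0,0,1,100,0,0,0,1,100,0,0,0,1])

```text
time: 0.77
eef_pos: [0.6746, 0.0001, 0.2305]
tcp_rot: [0.928, 0.374, -0.001, -0.0]
contact_force: [-0.5, -0.3, -0.2]
opening: 1.003
finger_force: 0.0
```

arm_command(steps=[100,0,0,0,1,100,0,0,0,1,100,0,0,0,1,100,0,0,0,1,100,0,0,0,1,100,0,0,0,1,100,0,0,0,1,100,-1,0,0,0])

```text
time: 1.43
eef_pos: [0.6517, -0.0019, 0.23]
tcp_rot: [0.999, 0.034, 0.0, -0.0]
contact_force: [-1.2, -0.7, 0.1]
opening: 1.002
finger_force: 0.0
```

arm_command(steps=[100,-1,0.2,0,0,100,-0.8,1,0,0,100,-0.7,1,0,0,100,0,1,0,0,100,0,1,0,0,100,0,1,0,0,100,0,1,0,0,100,0,0,0,0])

```text
time: 2.1
eef_pos: [0.5983, -0.1648, 0.2307]
tcp_rot: [0.999, 0.033, -0.0, 0.001]
contact_force: [-0.1, 0.5, -0.6]
opening: 1.001
finger_force: 0.0
```

Run:
```python
from h import *
s=ctrl.get_state();print(s["time"],np.round(s["eef_pos"],4),Ro.from_quat(s["tcp_rot"]).as_matrix().round(3).tolist(),np.round(s["qpos"],2))
ims=[]
for n in("scene","side","wrist"):
    if n=="wrist":
        m=cam(n);R=cv2.Rodrigues(m["rvec"])[0];print((-R.T@m["tvec"].ravel()).round(3),R.round(2).tolist(),m["intrinsics"].round(0).tolist());np.savez("w1.npz",**m)
    im=ctrl.read_camera(n)[:,:,::-1]; cv2.imwrite(f"pics/{n}1.png",im); ims.append(im)
def grid(im,x,y,w,h,f,st=10):
    c=cv2.resize(im[y:y+h,x:x+w],None,fx=f,fy=f,interpolation=cv2.INTER_CUBIC)
    for u in range(-(-x//st)*st,x+w,st):
        cv2.line(c,((u-x)*f,0),((u-x)*f,6),(0,0,255),1);cv2.putText(c,str(u),((u-x)*f,16),0,.35,(0,0,255))
    for v in range(-(-y//st)*st,y+h,st):
        cv2.line(c,(0,(v-y)*f),(6,(v-y)*f),(0,0,255),1);cv2.putText(c,str(v),(8,(v-y)*f+4),0,.35,(0,0,255))
    return c
cv2.imwrite("pics/c3.png",np.hstack([grid(ims[0],355,195,80,80,5),grid(ims[1],290,195,80,80,5)]))
```

```text
2.1 [ 0.5983 -0.1648  0.2307] [[0.998, 0.067, -0.001], [0.067, -0.998, -0.002], [-0.001, 0.002, -1.0]] [-0.43  0.17  1.72 -0.    1.26  1.07]
[ 0.677 -0.157  0.373] [[0.07, -1.0, -0.0], [-0.95, -0.07, 0.31], [-0.31, -0.02, -0.95]] [[374.0, 0.0, 324.0], [0.0, 374.0, 238.0], [0.0, 0.0, 1.0]]
```

View pics/c3.png

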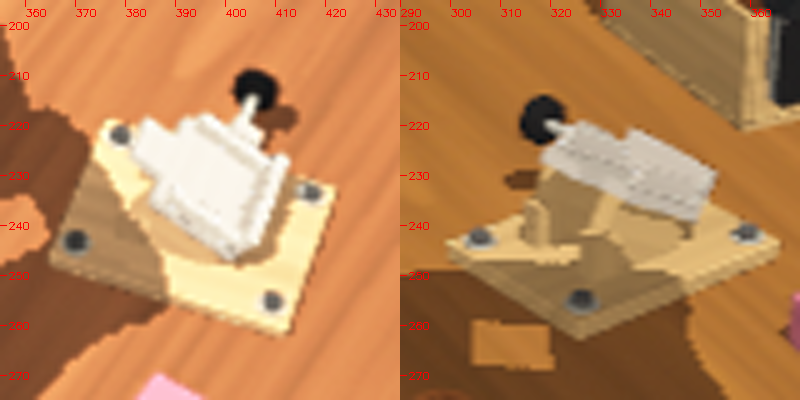

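View pics/wrist1.png

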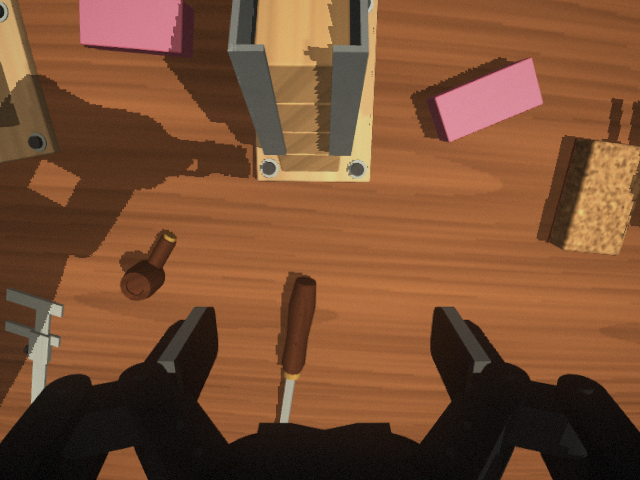

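The wrist view shows the chute mouth clearly: lip feet at (264,154) and (355,155), lip tops at (230,51) and (367,51). The cradle is now unobstructed in the outside views. I'll take one wrist look over it as well.

arm_command(steps=[100,0,-1,0,0,100,0,-1,0,0,100,0,-1,0,0,100,0,-1,0,0,100,0,-1,0,0,100,0,-1,0,0,100,0,-1,0,0,100,0.3,0,0,0])

```text
time: 2.92
eef_pos: [0.5921, 0.0197, 0.2312]
tcp_rot: [0.999, 0.038, -0.001, -0.001]
contact_force: [0.0, 1.4, -0.4]
opening: 1.001
finger_force: 0.0
```

Run:
```python
from h import *
m=cam("wrist");np.savez("w2.npz",**m);im=ctrl.read_camera("wrist")[:,:,::-1];cv2.imwrite("pics/wrist2.png",im)
c=im[0:240,200:520]; cv2.imwrite("pics/w2c.png",cv2.resize(c,None,fx=2.5,fy=2.5,interpolation=cv2.INTER_CUBIC))
w=dict(np.load("w1.npz"))
f=onplane(w,[(264,155),(355,155)],.1411); t=onplane(w,[(230,51),(367,50)],.2208)
print(f.round(4),t.round(4)); 
d=t.mean(0)-f.mean(0); print("yaw from lean",np.arctan2(d[1],d[0]),"from width",[np.arctan2(-(a[0]-a[1])[0],(a[0]-a[1])[1]) for a in(f,t)],"widths",[np.linalg.norm(a[0]-a[1]) for a in(f,t)],"lean len",np.hypot(d[0],d[1]))
```

```text
[[ 0.6534 -0.1217  0.1411]
 [ 0.6572 -0.1771  0.1411]] [[ 0.6994 -0.1201  0.2208]
 [ 0.703  -0.1711  0.2208]]
yaw from lean 0.08252398399029937 from width [np.float64(0.06797316062392379), np.float64(0.07135854765294003)] widths [np.float64(0.05548233230899826), np.float64(0.051172250579924784)] lean len 0.046074986367697524
```

View pics/w2c.png

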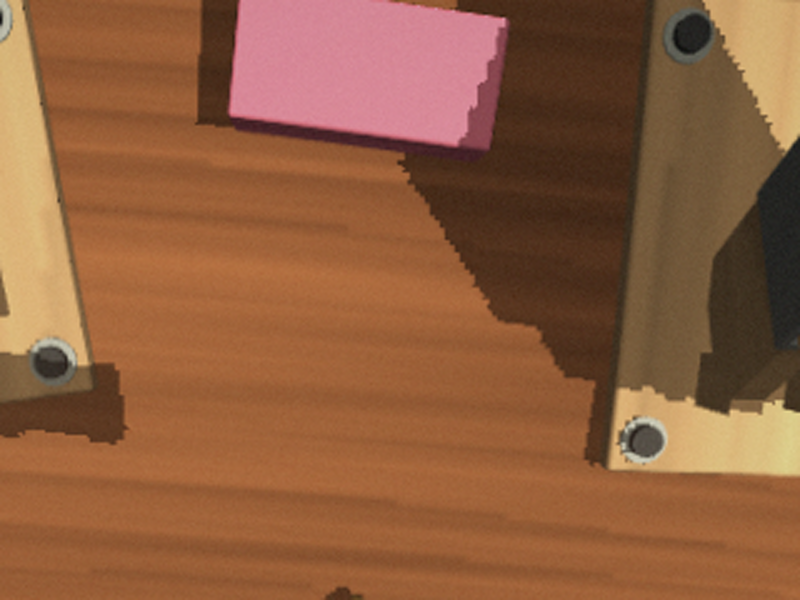

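arm_command(steps=[100,0.8,-1,0,0,100,0.8,-1,0,0,100,0.8,-0.8,0,0,100,0,0,0,0,100,0,0,0,0])

```text
time: 3.38
eef_pos: [0.6489, 0.0892, 0.2307]
tcp_rot: [0.999, 0.036, -0.001, 0.0]
contact_force: [0.4, -1.3, -1.0]
opening: 1.001
finger_force: 0.0
```

Run:
```python
from h import *
m=cam("wrist");np.savez("w3.npz",**m);im=ctrl.read_camera("wrist")[:,:,::-1];cv2.imwrite("pics/wrist3.png",im)
x0,y0,w,h,f=160,0,266,200,3
c=cv2.resize(im[y0:y0+h,x0:x0+w],None,fx=f,fy=f,interpolation=cv2.INTER_CUBIC)
for u in range(160,426,20): cv2.putText(c,str(u),((u-x0)*f,10),0,.35,(0,0,255));cv2.line(c,((u-x0)*f,12),((u-x0)*f,18),(0,0,255))
for v in range(20,200,20): cv2.putText(c,str(v),(8,v*f+4),0,.35,(0,0,255));cv2.line(c,(0,v*f),(6,v*f),(0,0,255))
cv2.imwrite("pics/w3c.png",c)
```

```text
(no output)
```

View pics/w3c.png

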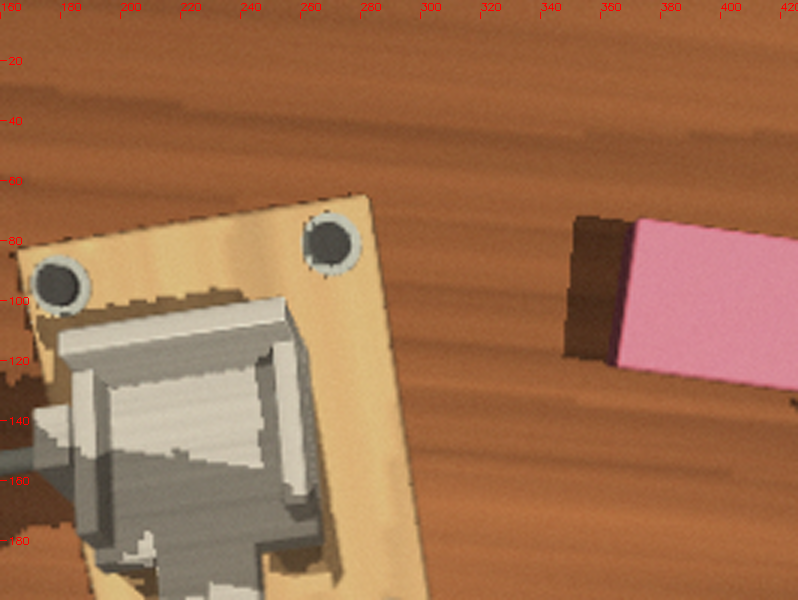

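The cradle view shows the stop's inner top edge from (180,118) to (255,106). The cheeks' inner top edges run (192,123)–(197,182) on the +y side and (251,114)–(255,167) on the −y side.

Run:
```python
from h import *
w=dict(np.load("w3.npz"))
s=onplane(w,[(180,118.3),(255.3,106)],.0564)
u=onplane(w,[(191.7,123.3),(251,114.3)],.0488)
l=onplane(w,[(197.3,181.7),(255,166.7)],.0733)
print(s.round(4),u.round(4),l.round(4))
for a in(s,u,l): d=a[0]-a[1];print("yaw w",np.arctan2(-d[0],d[1]).round(3),"width",np.linalg.norm(d).round(4))
for i in(0,1): d=u[i]-l[i];print("yaw side",np.arctan2(d[1],d[0]).round(3),"len",np.linalg.norm(d[:2]).round(4))
yaw=np.arctan2(-(s[0]-s[1])[0],(s[0]-s[1])[1]);h=np.array([np.cos(yaw),np.sin(yaw)])
print("origin from stop",s.mean(0)[:2]-.0502*h,"cheeks up",u.mean(0)[:2]-.04547*h,"cheeks low",l.mean(0)[:2]-.003*h)
# outside view check, stop top outer corner near in scene/side via predicted inner top corners
o=np.array([*(s.mean(0)[:2]-.0502*h),.06]);R=Rf(yaw)
print(proj(cam("scene"),[o+R@np.array(p)/1e3 for p in((45.3,-25.5,22),(45.3,25.5,22),(-4,-25.5,13))]).round(1).tolist(),proj(cam("side"),[o+R@np.array(p)/1e3 for p in((45.3,-25.5,22),(45.3,25.5,22),(-4,-25.5,13))]).round(1).tolist())
```

```text
[[0.7202 0.2115 0.0564]
 [0.7336 0.1499 0.0564]] [[0.7166 0.2044 0.0488]
 [0.7269 0.1547 0.0488]] [[0.672  0.1927 0.0733]
 [0.6872 0.1461 0.0733]]
yaw w 0.214 width 0.063
yaw w 0.205 width 0.0509
yaw w 0.315 width 0.049
yaw side 0.257 len 0.0461
yaw side 0.211 len 0.0407
origin from stop [0.67788589 0.17001448] cheeks up [0.67733237 0.16988572] cheeks low [0.67666624 0.16877957]
[[406.0, 241.7], [410.8, 228.3], [390.7, 233.5]] [[350.8, 227.9], [337.9, 221.1], [338.0, 227.3]]
```

arm_command(steps=[100,-0.5,0.5,0,0,100,-0.5,1,0,0,100,-0.5,1,0,0,100,-0.5,1,0,0,100,0,1,0,0,100,0,1,0,0,100,0,1,0,0,100,0,1,0,0])

```text
time: 4.1
eef_pos: [0.6109, -0.1045, 0.2316]
tcp_rot: [0.999, 0.035, -0.0, 0.0]
contact_force: [-0.1, -0.1, 0.7]
opening: 1.0
finger_force: 0.0
```

arm_command(steps=[100,0,1,0,0,100,0,1,0,0,100,0,0,1,0,100,0,0,1,0,100,0,0,1,0,100,0,0,1,0,100,0,0,1,0,100,0,0,0,0])

```text
time: 4.77
eef_pos: [0.6107, -0.1516, 0.1001]
tcp_rot: [0.999, 0.035, -0.005, -0.002]
contact_force: [-0.6, 0.6, -1.6]
opening: 0.997
finger_force: 0.0
```

```bash
cat >> h.py <<'E'
CH=(np.array([.677,-.1475,.075]),.072); BD=(np.array([.6775,.1698,.060]),.212)
def rel(F):
    s=ctrl.get_state();p=np.array(s["eef_pos"])-F[0];R=Ro.from_quat(s["tcp_rot"]).as_matrix()
    c,n=np.cos(F[1]),np.sin(F[1])
    print("t",round(s["time"],2),"g %.1f side %.1f z %.1f mm"%((p[0]*c+p[1]*n)*1e3,(-p[0]*n+p[1]*c)*1e3,s["eef_pos"][2]*1e3),"yawerr %.3f"%(np.arctan2(R[1,0],R[0,0])-F[1]),"F",np.round(s["contact_force"],1),"op",round(s["opening"],3),"ff",s["finger_force"], "local",(Rf(F[1]).T@p*1e3).round(1))
E
python3 -c "from h import *;rel(CH)"
```

```text
t 4.77 g -66.4 side 0.7 z 100.1 mm yawerr -0.003 F [-0.6  0.6 -1.6] op 0.997 ff 0.0 local [-70.1   0.7 -11.5]
```

arm_command(steps=[100,0.4,0,-0.24,0,100,0.4,0,0,0,100,0,0,0,0,100,0,0,0,0])

```text
time: 5.1
eef_pos: [0.6365, -0.1513, 0.1141]
tcp_rot: [0.999, 0.035, 0.001, 0.001]
contact_force: [-0.3, -0.4, -0.4]
opening: 0.997
finger_force: 0.0
```

arm_command(steps=[100,0.15,0,0,0,100,0.08,0,0,0,100,0,0,0,0])

```text
time: 5.35
eef_pos: [0.6415, -0.1502, 0.1126]
tcp_rot: [0.999, 0.035, 0.0, 0.0]
contact_force: [-0.2, -0.3, 0.2]
opening: 1.001
finger_force: 0.0
```

```bash
python3 -c "
from h import *
rel(CH);cv2.imwrite('pics/side4.png',ctrl.read_camera('side')[:,:,::-1])"
```

```text
t 5.35 g -35.6 side -0.2 z 112.6 mm yawerr -0.001 F [-0.2 -0.3  0.2] op 1.001 ff 0.0 local [-49.6  -0.2  14.8]
```

arm_command(steps=[100,0.12,0,0,0,100,0,0,0,0])

```text
time: 5.57
eef_pos: [0.6445, -0.15, 0.1123]
tcp_rot: [0.999, 0.035, 0.0, -0.0]
contact_force: [0.6, 0.4, 0.6]
opening: 1.0
finger_force: 0.0
```

arm_command(steps=[100,0.12,0,0,0,100,0,0,0,0])

```text
time: 5.73
eef_pos: [0.6476, -0.1498, 0.1123]
tcp_rot: [0.999, 0.035, 0.0, 0.0]
contact_force: [-0.3, -0.5, -0.3]
opening: 0.998
finger_force: 0.0
```

```bash
python3 -c "
from h import *
rel(CH);cv2.imwrite('pics/side5.png',cv2.resize(ctrl.read_camera('side')[90:330,290:530,::-1],None,fx=2.5,fy=2.5,interpolation=cv2.INTER_CUBIC))"
```

```text
t 5.73 g -29.5 side -0.2 z 112.3 mm yawerr -0.001 F [-0.3 -0.5 -0.3] op 0.998 ff 0.0 local [-44.2  -0.2  17.6]
```

View pics/side5.png

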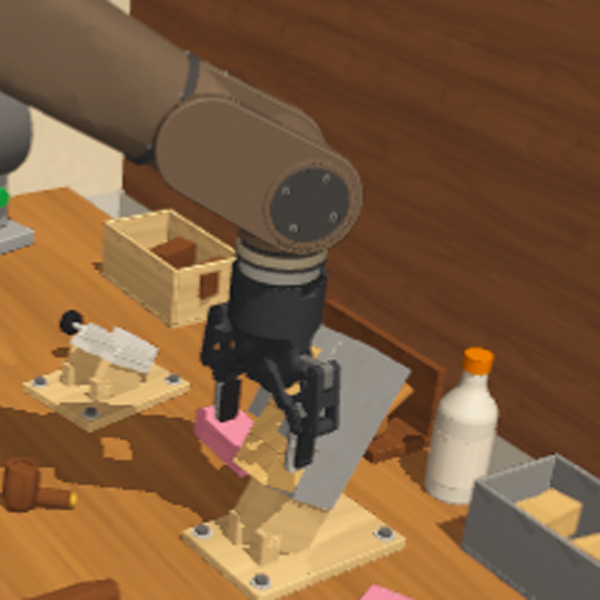

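No contact so far. At this depth the closing fingers would foul the lips, so I'll back up 6 mm and go lower to keep the overlap on the blank's face.

arm_command(steps=[100,-0.26,0,0,0,100,0,0,0.2,0,100,0,0,0,0])

```text
time: 6.03
eef_pos: [0.6397, -0.15, 0.1061]
tcp_rot: [0.999, 0.035, -0.001, -0.0]
contact_force: [0.4, -0.3, 0.4]
opening: 0.997
finger_force: 0.0
```

arm_command(steps=[100,0,0,0.2,0,100,0,0,0,0])

```text
time: 6.2
eef_pos: [0.6401, -0.1501, 0.1011]
tcp_rot: [0.999, 0.035, -0.001, -0.0]
contact_force: [0.0, -0.5, 0.5]
opening: 1.0
finger_force: 0.0
```

arm_command(steps=[100,0,0,0.12,0,100,0,0,0,0])

```text
time: 6.37
eef_pos: [0.6405, -0.1501, 0.0986]
tcp_rot: [0.999, 0.035, -0.0, -0.0]
contact_force: [0.7, 0.2, -0.1]
opening: 1.0
finger_force: 0.0
```

```bash
python3 -c "
from h import *
rel(CH)"
```

```text
t 6.37 g -36.6 side -0.0 z 98.6 mm yawerr -0.001 F [ 0.7  0.2 -0.1] op 1.0 ff 0.0 local [-43.5  -0.    2.1]
```

arm_command(steps=[40,0,0,0,0,40,0,0,0,0,40,0,0,0,0,40,0,0,0,0,20,0,0,0,0,20,0,0,0,0], squeeze=70)

```text
time: 6.87
eef_pos: [0.6409, -0.1503, 0.1]
tcp_rot: [0.999, 0.035, 0.0, 0.0]
contact_force: [-3.1, 1.3, 3.8]
opening: 0.463
finger_force: 70.6
```

```bash
python3 -c "
from h import *
rel(CH)
w=cam('wrist');cv2.imwrite('pics/wrist6.png',ctrl.read_camera('wrist')[:,:,::-1])"
```

```text
t 6.87 g -36.2 side -0.2 z 100.0 mm yawerr -0.001 F [-3.1  1.3  3.8] op 0.463 ff 70.6497582513839 local [-43.9  -0.2   3.6]
```

View pics/wrist6.png

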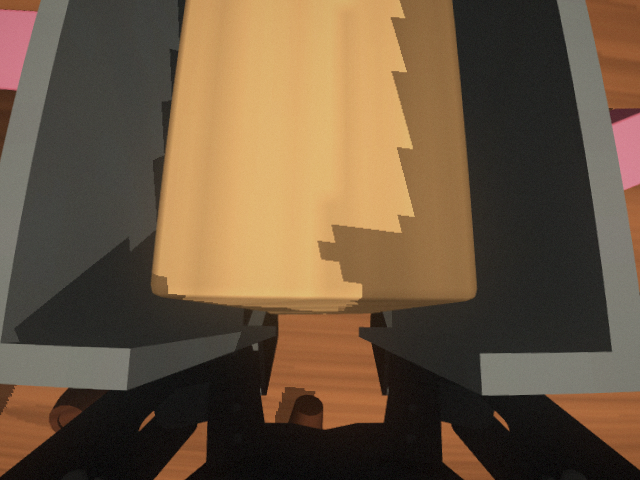

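arm_command(steps=[20,-0.17,0,-0.1,0,20,-0.35,0,-0.2,0,20,-0.17,0,-0.1,0,20,0,0,0,0,20,0,0,0,0], squeeze=100)

```text
time: 7.33
eef_pos: [0.6233, -0.1518, 0.1104]
tcp_rot: [0.999, 0.035, 0.0, 0.0]
contact_force: [0.3, 0.4, 4.1]
opening: 0.45
finger_force: 101.2
```

```bash
python3 -c "
from h import *
rel(CH)
def wood(n):
    w=cam(n);im=ctrl.read_camera(n);cv2.imwrite('pics/'+n+'7.png',im[:,:,::-1])
wood('wrist');wood('side')
a=cv2.imread('pics/side0.png').astype(int);b=cv2.imread('pics/side7.png').astype(int)
d=CH
# predicted pixel of blank front top corners before / after 20mm
for s in(0,20):
  print(s,proj(cam('side'),[CH[0]+Rf(CH[1])@np.array(p)/1e3 for p in((-45-s,-21,30),(-45-s,21,30),(-45-s,-21,0))]).round(1).tolist())
"
```

```text
t 7.33 g -53.8 side -0.4 z 110.4 mm yawerr -0.001 F [0.3 0.4 4.1] op 0.45 ff 101.16010526195168 local [-64.3  -0.4   3.7]
0 [[402.2, 271.8], [389.4, 262.7], [395.4, 284.2]]
20 [[396.2, 269.9], [383.4, 260.8], [389.4, 282.5]]
```

arm_command(steps=[58,0,0,0,0,58,0,0,0,0,58,0.2,0,0.04,0,58,0.2,0,0.04,0,58,0,0,0,0])

```text
time: 7.85
eef_pos: [0.634, -0.1506, 0.1064]
tcp_rot: [0.999, 0.036, -0.0, -0.0]
contact_force: [0.9, 0.9, 0.4]
opening: 0.581
finger_force: 0.0
```

arm_command(steps=[20,0,0,0,0,20,0,0,0,0,20,0,0,0,0,20,0,0,0,0], squeeze=100)

```text
time: 8.18
eef_pos: [0.6337, -0.1507, 0.1072]
tcp_rot: [0.999, 0.035, 0.0, -0.0]
contact_force: [1.3, -0.3, -0.7]
opening: 0.464
finger_force: 101.0
```

```bash
python3 -c "
from h import *
rel(CH)
w=cam('side');im=ctrl.read_camera('side');cv2.imwrite('pics/side8.png',im[:,:,::-1])
a=cv2.imread('pics/side7.png')
for n,i in(('7',a[:,:,::-1]),('8',im)):
  hsv=cv2.cvtColor(np.ascontiguousarray(i),cv2.COLOR_RGB2HSV)
  for v in(268,272,276,280):
    print(n,v,[tuple(int(k) for k in i[v,u]) for u in range(380,404,3)])
"
```

```text
t 8.18 g -43.4 side -0.1 z 107.2 mm yawerr -0.001 F [ 1.3 -0.3 -0.7] op 0.464 ff 100.97656488418579 local [-53.7  -0.1   6.2]
7 268 [(120, 90, 55), (165, 125, 69), (152, 115, 64), (122, 116, 106), (34, 34, 35), (35, 34, 35), (98, 81, 54), (172, 132, 74)]
7 272 [(158, 119, 66), (163, 124, 68), (202, 159, 90), (141, 134, 123), (34, 34, 35), (38, 38, 38), (124, 93, 58), (229, 186, 109)]
7 276 [(108, 69, 35), (174, 133, 75), (160, 123, 75), (153, 146, 134), (35, 34, 35), (35, 35, 36), (156, 119, 69), (222, 177, 101)]
7 280 [(103, 64, 32), (105, 65, 33), (93, 73, 63), (168, 161, 147), (44, 45, 44), (155, 131, 99), (196, 153, 85), (225, 179, 104)]
8 268 [(148, 112, 64), (164, 125, 69), (158, 119, 66), (163, 123, 68), (104, 99, 91), (75, 73, 67), (32, 32, 33), (36, 36, 37)]
8 272 [(198, 154, 85), (163, 123, 68), (168, 128, 71), (174, 133, 74), (138, 131, 120), (33, 33, 34), (38, 38, 38), (75, 60, 45)]
8 276 [(111, 72, 37), (229, 184, 105), (230, 184, 107), (170, 130, 72), (142, 136, 124), (35, 35, 36), (38, 38, 38), (111, 85, 57)]
8 280 [(103, 64, 31), (105, 65, 32), (171, 111, 87), (218, 173, 99), (153, 147, 134), (37, 37, 37), (133, 120, 101), (194, 151, 84)]
```

arm_command(steps=[20,-0.35,0,-0.2,0,20,-0.87,0,-0.5,0,20,-0.87,0,-0.5,0,20,-0.87,0,-0.5,0,20,-0.5,0,-0.3,0,20,0,0,0,0,20,0,0,0,0], squeeze=110)

```text
time: 8.82
eef_pos: [0.5467, -0.157, 0.1579]
tcp_rot: [0.999, 0.035, 0.0, 0.0]
contact_force: [0.9, -0.2, -1.4]
opening: 0.465
finger_force: 111.1
```

```bash
python3 -c "
from h import *
rel(CH)
cv2.imwrite('pics/side9.png',ctrl.read_camera('side')[:,:,::-1]);cv2.imwrite('pics/scene9.png',ctrl.read_camera('scene')[:,:,::-1]);m=cam('wrist');np.savez('w9.npz',**m);im=ctrl.read_camera('wrist');cv2.imwrite('pics/wrist9.png',im[:,:,::-1])
h=cv2.cvtColor(im,cv2.COLOR_RGB2HSV)
k=cv2.inRange(h,(12,70,90),(26,190,255));k=cv2.morphologyEx(k,cv2.MORPH_OPEN,np.ones((5,5)))
for c in cv2.findContours(k,0,2)[0]:
  if cv2.contourArea(c)>1500: print(cv2.contourArea(c),cv2.approxPolyDP(c,6,True).reshape(-1,2).tolist())
R=Rf(CH[1]); c=np.array(ctrl.get_state()['eef_pos'])-R@np.array([-.0335,0,.0062])
for yy in(21,-21):
  print('pred blank top',proj(m,[c+R@np.array(p)/1e3 for p in((-45,yy,30),(45,yy,30),(45,yy,0),(-45,yy,0))]).round().tolist())
print('pred blank4 top',proj(m,[CH[0]+R@np.array(p)/1e3 for p in((-45,21,90),(-45,-21,90),(45,-21,90),(45,21,90))]).round().tolist())
"
```

```text
t 8.82 g -130.7 side -0.1 z 157.9 mm yawerr -0.002 F [ 0.9 -0.2 -1.4] op 0.465 ff 111.08489155769348 local [-1.546e+02 -1.000e-01  6.500e+00]
82110.0 [[136, 262], [141, 279], [153, 276], [152, 286], [169, 290], [160, 298], [151, 292], [147, 305], [156, 311], [168, 300], [185, 304], [168, 295], [174, 289], [166, 280], [178, 286], [197, 279], [196, 290], [205, 294], [217, 288], [224, 293], [206, 305], [217, 298], [232, 314], [239, 306], [226, 299], [237, 291], [218, 286], [259, 285], [251, 302], [262, 289], [268, 294], [270, 340], [310, 341], [318, 358], [309, 360], [316, 367], [309, 378], [282, 384], [315, 397], [311, 390], [328, 380], [334, 385], [325, 400], [339, 391], [341, 377], [356, 381], [355, 367], [369, 366], [359, 373], [364, 385], [374, 383], [375, 365], [352, 350], [378, 340], [381, 293], [428, 317], [421, 328], [433, 347], [443, 316], [470, 318], [459, 330], [458, 323], [441, 328], [472, 334], [467, 325], [474, 324], [479, 337], [486, 331], [477, 317], [488, 317], [491, 307], [492, 318], [505, 317], [501, 326], [513, 325], [512, 297], [542, 314], [524, 319], [524, 326], [
[... 1408 characters left out ...]
335, 43], [333, 0], [281, 0], [284, 40], [251, 40], [244, 32], [247, 108], [267, 98], [276, 109], [263, 124], [271, 140], [258, 173], [259, 199], [230, 219], [216, 215], [220, 225], [209, 228], [219, 231], [217, 242], [209, 230], [195, 229], [197, 240], [216, 242], [202, 250], [193, 243], [187, 262], [197, 255], [204, 263], [192, 271], [186, 264], [175, 273], [167, 253], [179, 262], [188, 252], [181, 244], [152, 243], [162, 265], [152, 273], [151, 258]]
pred blank top [[263.0, 343.0], [270.0, 117.0], [279.0, 149.0], [274.0, 339.0]]
pred blank top [[379.0, 343.0], [372.0, 116.0], [365.0, 149.0], [370.0, 339.0]]
pred blank4 top [[246.0, -87.0], [394.0, -88.0], [378.0, -249.0], [264.0, -249.0]]
```

```bash
python3 -c "
from h import *
im=cv2.imread('pics/wrist9.png')[:,:,::-1]
for u in(290,320,350): print(u,[(v,*map(int,im[v,u])) for v in range(92,164,6)])
print('row 200',[(u,*map(int,im[200,u])) for u in (*range(254,286,4),*range(358,390,4))])
s=cv2.imread('pics/side9.png')[:,:,::-1];R=Rf(CH[1])
# front faces of stack between lips along y=0 at x=-45: colour per z
Z=range(2,140,6);px=proj(cam('side'),[CH[0]+R@np.array((-45,3,z))/1e3 for z in Z])
print([(z,*map(int,s[int(round(p[1])),int(round(p[0]))])) for z,p in zip(Z,px)])
s0=cv2.imread('pics/side0.png')[:,:,::-1]
print([(z,*map(int,s0[int(round(p[1])),int(round(p[0]))])) for z,p in zip(Z,px)])
"
```

```text
290 [(92, 216, 177, 118), (98, 221, 184, 124), (104, 222, 185, 126), (110, 222, 183, 123), (116, 207, 170, 111), (122, 210, 160, 99), (128, 211, 163, 102), (134, 211, 162, 100), (140, 208, 159, 96), (146, 210, 162, 100), (152, 213, 165, 103), (158, 212, 163, 102)]
320 [(92, 222, 191, 128), (98, 222, 192, 130), (104, 221, 190, 128), (110, 224, 194, 131), (116, 208, 177, 117), (122, 221, 172, 107), (128, 222, 174, 108), (134, 222, 173, 109), (140, 222, 171, 106), (146, 223, 175, 111), (152, 221, 173, 109), (158, 222, 171, 108)]
350 [(92, 117, 95, 63), (98, 223, 200, 136), (104, 223, 201, 138), (110, 223, 201, 136), (116, 200, 173, 114), (122, 219, 167, 106), (128, 219, 168, 103), (134, 218, 168, 105), (140, 219, 168, 107), (146, 221, 172, 109), (152, 217, 168, 104), (158, 222, 172, 108)]
row 200 [(254, 89, 55, 32), (258, 158, 101, 58), (262, 164, 103, 61), (266, 163, 104, 61), (270, 138, 92, 54), (274, 212, 162, 101), (278, 211, 160, 99), (282, 211, 160, 100), (358, 223, 182, 112), (362, 223, 181, 117), (366, 222, 184, 113), (370, 223, 185, 117), (374, 220, 184, 113), (378, 164, 103, 6
[... 295 characters left out ...]
 218, 173, 97), (80, 219, 172, 100), (86, 217, 172, 98), (92, 205, 163, 97), (98, 149, 143, 133), (104, 149, 145, 136), (110, 151, 146, 137), (116, 149, 144, 135), (122, 148, 143, 134), (128, 147, 141, 132), (134, 149, 143, 134)]
[(2, 224, 179, 103), (8, 220, 174, 99), (14, 210, 165, 92), (20, 210, 165, 93), (26, 204, 160, 89), (32, 191, 149, 84), (38, 220, 174, 99), (44, 212, 168, 94), (50, 208, 163, 92), (56, 205, 160, 89), (62, 222, 180, 104), (68, 220, 174, 99), (74, 210, 165, 93), (80, 210, 164, 93), (86, 208, 164, 92), (92, 223, 177, 100), (98, 218, 173, 99), (104, 210, 165, 93), (110, 208, 164, 93), (116, 203, 159, 89), (122, 155, 140, 118), (128, 139, 134, 125), (134, 141, 136, 127)]
```

The blank is in hand at the predicted pose (rear edge at row 116 as computed), and the stack has sunk one place (grey above z 95). Carrying it to the cradle.

arm_command(steps=[20,0,-0.5,-0.3,-0.7,20,0,-1,0,-0.7,20,0,-1,0,0,20,0,-1,0,0,20,0,-1,0,0,20,0.4,-1,0,0,20,0.8,-1,0,0,20,0.8,-1,0,0])

```text
time: 9.63
eef_pos: [0.5604, 0.039, 0.164]
tcp_rot: [0.994, 0.105, -0.001, -0.0]
contact_force: [0.6, -0.1, -0.6]
opening: 0.466
finger_force: 111.1
```

arm_command(steps=[20,0.9,-1,0,0,20,0.9,-1,0,0,20,0.9,-1,0,0,20,0.9,-0.5,0,0,20,0.5,0,0,0,20,0,0,0,0,20,0,0,0,0])

```text
time: 10.22
eef_pos: [0.6423, 0.1449, 0.1634]
tcp_rot: [0.994, 0.106, -0.001, 0.0]
contact_force: [0.3, 0.3, -0.3]
opening: 0.463
finger_force: 111.1
```

```bash
python3 -c "
from h import *
rel(BD)"
```

```text
t 10.22 g -39.7 side -16.9 z 163.4 mm yawerr -0.000 F [ 0.3  0.3 -0.3] op 0.463 ff 111.11968159675598 local [-86.1 -16.9  69.7]
```

arm_command(steps=[20,0.5,-0.34,0,0,20,0.6,-0.34,0,0,20,0,0,0.7,0,20,0,0,0.7,0,20,0,0,0.3,0,20,0,0,0,0,20,0,0,0,0])

```text
time: 10.8
eef_pos: [0.6648, 0.1663, 0.1217]
tcp_rot: [0.994, 0.105, -0.001, 0.0]
contact_force: [-0.5, -0.2, 0.5]
opening: 0.468
finger_force: 111.1
```

```bash
python3 -c "
from h import *
rel(BD)
m=cam('wrist');im=ctrl.read_camera('wrist');cv2.imwrite('pics/wrist10.png',im[:,:,::-1])
R=Rf(BD[1])
print(proj(m,[BD[0]+R@np.array(p)/1e3 for p in((45.3,30,22),(45.3,-30,22),(20,25.5,13),(20,-25.5,13))]).round(1).tolist())
c=np.array(ctrl.get_state()['eef_pos'])-R@np.array([-.0335,0,.0062])
print(proj(m,[c+R@np.array(p)/1e3 for p in((45,21,30),(45,-21,30))]).round(1).tolist())
g=cv2.cvtColor(im,cv2.COLOR_RGB2GRAY)
for v in(100,120): print(v,g[v,180:450:4].tolist())
for u in(220,290,350,420): print(u,g[40:160:3,u].tolist())
"
```

```text
t 10.8 g -13.1 side -0.8 z 121.7 mm yawerr -0.002 F [-0.5 -0.2  0.5] op 0.468 ff 111.10196828842163 local [-42.2  -0.8  46.8]
[[265.3, 148.6], [375.8, 148.3], [274.4, 198.1], [366.9, 197.9]]
[[269.7, 114.3], [372.7, 114.1]]
100 [103, 115, 108, 113, 112, 111, 114, 113, 114, 60, 59, 54, 58, 54, 95, 103, 105, 41, 41, 45, 69, 102, 102, 103, 102, 102, 103, 104, 183, 192, 190, 197, 196, 197, 194, 190, 190, 195, 192, 184, 180, 178, 171, 175, 179, 189, 195, 191, 182, 106, 62, 77, 79, 102, 201, 194, 192, 107, 106, 106, 109, 115, 116, 113, 113, 114, 109, 110]
120 [86, 110, 111, 111, 112, 114, 111, 112, 58, 57, 56, 54, 56, 55, 84, 100, 111, 104, 107, 103, 99, 102, 104, 102, 167, 164, 166, 166, 173, 179, 181, 183, 179, 175, 176, 181, 182, 190, 190, 191, 187, 174, 176, 177, 184, 184, 187, 187, 186, 172, 201, 195, 199, 198, 190, 193, 126, 116, 115, 118, 116, 114, 119, 117, 117, 113, 116, 110]
220 [114, 108, 108, 98, 92, 99, 102, 107, 107, 111, 109, 110, 113, 114, 112, 103, 55, 55, 56, 57, 59, 58, 61, 52, 54, 52, 53, 60, 60, 61, 60, 62, 56, 55, 52, 55, 60, 59, 61, 57]
290 [105, 106, 107, 111, 117, 111, 117, 112, 106, 101, 100, 102, 110, 109, 110, 109, 173, 185, 192, 105, 105, 103, 104, 105, 106, 106, 146, 170, 170, 172, 171, 169, 169, 169, 171, 171, 174, 168, 172, 174]
350 [99, 93, 102, 106, 105, 104, 106, 111, 117, 113, 114, 112, 106, 108, 115, 111, 150, 172, 172, 171, 173, 178, 173, 172, 171, 174, 154, 176, 177, 176, 175, 177, 174, 179, 177, 180, 178, 176, 177, 179]
420 [111, 112, 110, 107, 108, 105, 90, 96, 101, 103, 106, 105, 105, 115, 118, 115, 112, 112, 110, 111, 109, 105, 105, 107, 109, 111, 118, 117, 116, 112, 110, 105, 108, 107, 109, 115, 115, 115, 114, 105]
```

arm_command(steps=[20,-0.24,-0.03,0.41,0,20,-0.24,0,0.41,0,20,-0.2,0,0.34,0,20,0,0,0,0,20,0,0,0,0])

```text
time: 11.27
eef_pos: [0.6475, 0.1639, 0.0919]
tcp_rot: [0.994, 0.105, -0.001, -0.0]
contact_force: [1.2, -0.4, -1.7]
opening: 0.465
finger_force: 111.1
```

```bash
python3 -c "
from h import *
rel(BD)"
```

```text
t 11.27 g -30.6 side 0.6 z 91.9 mm yawerr -0.001 F [ 1.2 -0.4 -1.7] op 0.465 ff 111.1012315750122 local [-42.4   0.6  12.3]
```

arm_command(steps=[20,0.04,0,0.14,0,20,0.04,0,0.14,0,20,0,0,0,0,20,0,0,0,0])

```text
time: 11.6
eef_pos: [0.651, 0.1645, 0.0862]
tcp_rot: [0.994, 0.105, -0.0, -0.0]
contact_force: [-1.2, 0.1, -1.2]
opening: 0.462
finger_force: 111.1
```

arm_command(steps=[20,-0.02,0,0.035,0,20,0,0,0,0])

```text
time: 11.77
eef_pos: [0.6504, 0.1644, 0.0855]
tcp_rot: [0.994, 0.105, 0.0, 0.0]
contact_force: [0.9, 0.7, -0.7]
opening: 0.472
finger_force: 111.1
```

```bash
python3 -c "
from h import *
rel(BD)"
```

```text
t 11.77 g -27.7 side 0.4 z 85.5 mm yawerr -0.001 F [ 0.9  0.7 -0.7] op 0.472 ff 111.11051559448242 local [-36.7   0.4   8.2]
```

arm_command(steps=[20,-0.02,0,0.035,0,20,0,0,0,0,20,0,0,0,0])

```text
time: 12.02
eef_pos: [0.6498, 0.1643, 0.0846]
tcp_rot: [0.994, 0.105, -0.0, -0.0]
contact_force: [-0.4, -0.0, -0.9]
opening: 0.462
finger_force: 111.1
```

arm_command(steps=[20,-0.02,0,0.035,0,20,0,0,0,0,20,0,0,0,0])

```text
time: 12.27
eef_pos: [0.6495, 0.1641, 0.0839]
tcp_rot: [0.994, 0.105, 0.0, 0.0]
contact_force: [0.0, -0.1, -0.7]
opening: 0.463
finger_force: 111.4
```

arm_command(steps=[20,-0.02,0,0.035,0,20,0,0,0,0,20,0,0,0,0])

```text
time: 12.52
eef_pos: [0.6497, 0.1641, 0.0836]
tcp_rot: [0.994, 0.105, 0.001, -0.0]
contact_force: [0.9, 0.2, 1.7]
opening: 0.468
finger_force: 111.5
```

```bash
python3 -c "
from h import *
rel(BD)"
```

```text
t 12.52 g -28.4 side 0.3 z 83.6 mm yawerr -0.001 F [0.9 0.2 1.7] op 0.468 ff 111.4831817150116 local [-36.4   0.3   6.3]
```

arm_command(steps=[20,0.07,0,0.04,0,20,0,0,0,0,20,0,0,0,0])

```text
time: 12.77
eef_pos: [0.6515, 0.1645, 0.0826]
tcp_rot: [0.994, 0.105, 0.001, -0.0]
contact_force: [2.1, 1.4, 2.9]
opening: 0.463
finger_force: 111.5
```

arm_command(steps=[20,0.05,0,0.03,0,20,0,0,0,0,20,0,0,0,0])

```text
time: 13.02
eef_pos: [0.6523, 0.1647, 0.0821]
tcp_rot: [0.994, 0.105, 0.0, 0.0]
contact_force: [-0.1, 0.1, 5.6]
opening: 0.463
finger_force: 112.1
```

```bash
python3 -c "
from h import *
rel(BD)"
```

```text
t 13.02 g -25.7 side 0.3 z 82.1 mm yawerr -0.001 F [-0.1  0.1  5.6] op 0.463 ff 112.06631898880005 local [-33.3   0.3   6.3]
```

arm_command(steps=[50,0,0,0,0,54,0,0,0,0,60,0,0,0,0,70,0,0,0,0,70,0,0,0,0,70,0,0,0,0], squeeze=20)

```text
time: 13.52
eef_pos: [0.6514, 0.1646, 0.0806]
tcp_rot: [0.994, 0.105, -0.0, 0.0]
contact_force: [0.0, 0.1, 0.4]
opening: 0.701
finger_force: 0.0
```

```bash
python3 -c "
from h import *
rel(BD)
m=cam('wrist');im=ctrl.read_camera('wrist');cv2.imwrite('pics/wrist11.png',im[:,:,::-1])
R=Rf(BD[1])
print(proj(m,[BD[0]+R@np.array(p)/1e3 for p in((45.3,30,22),(45.3,-30,22))]).round(1).tolist())
print('home',proj(m,[BD[0]+R@np.array(p)/1e3 for p in((45.3,21,30),(45.3,-21,30),(-44.7,21,30),(-44.7,-21,30))]).round(1).tolist())
print('-7',proj(m,[BD[0]+R@np.array(p)/1e3 for p in((38.3,21,30),(-51.7,-21,30))]).round(1).tolist())
for u in(290,320,350): print(u,[(v,*map(int,im[v,u])) for v in (*range(90,130,4),*range(320,368,4))])
for v in(200,300):print(v,[(u,*map(int,im[v,u])) for u in (*range(250,290,4),*range(354,394,4))])
"
```

```text
t 13.52 g -26.6 side 0.4 z 80.6 mm yawerr -0.001 F [0.  0.1 0.4] op 0.701 ff 0.0 local [-33.3   0.4   4.6]
[[252.5, 124.3], [392.4, 124.1]]
home [[270.8, 114.2], [373.9, 114.1], [263.4, 343.3], [381.3, 343.2]]
-7 [[270.2, 129.8], [381.9, 363.6]]
290 [(90, 218, 179, 118), (94, 222, 183, 123), (98, 126, 98, 62), (102, 122, 93, 60), (106, 125, 96, 64), (110, 124, 117, 104), (114, 127, 111, 94), (118, 206, 155, 97), (122, 205, 157, 97), (126, 209, 161, 102), (320, 133, 99, 61), (324, 133, 97, 60), (328, 132, 96, 60), (332, 133, 97, 60), (336, 130, 97, 57), (340, 124, 92, 56), (344, 166, 103, 63), (348, 163, 100, 59), (352, 155, 94, 54), (356, 147, 88, 52), (360, 147, 88, 50), (364, 151, 95, 55)]
320 [(90, 222, 188, 126), (94, 219, 184, 123), (98, 126, 102, 65), (102, 126, 99, 64), (106, 130, 99, 66), (110, 199, 189, 168), (114, 129, 112, 90), (118, 216, 166, 103), (122, 219, 170, 105), (126, 221, 169, 107), (320, 139, 104, 64), (324, 147, 109, 68), (328, 143, 106, 65), (332, 144, 106, 65), (336, 140, 104, 62), (340, 133, 97, 58), (344, 160, 101, 57), (348, 162, 98, 57), (352, 166, 102, 6
[... 691 characters left out ...]
 207, 157, 99), (282, 204, 156, 99), (286, 204, 155, 96), (354, 221, 170, 105), (358, 223, 179, 112), (362, 222, 179, 112), (366, 221, 181, 113), (370, 222, 181, 114), (374, 222, 182, 116), (378, 100, 86, 68), (382, 210, 200, 179), (386, 213, 202, 182), (390, 213, 201, 181)]
300 [(250, 64, 49, 36), (254, 217, 181, 122), (258, 218, 180, 120), (262, 218, 177, 119), (266, 178, 144, 94), (270, 132, 99, 61), (274, 134, 99, 62), (278, 134, 100, 62), (282, 125, 92, 55), (286, 128, 94, 61), (354, 139, 102, 62), (358, 146, 106, 66), (362, 150, 112, 69), (366, 150, 112, 68), (370, 156, 116, 74), (374, 149, 109, 68), (378, 145, 108, 67), (382, 207, 169, 117), (386, 201, 175, 137), (390, 204, 174, 129)]
```

arm_command(steps=[70,0,0,-0.3,0,70,0,0,-1,0,70,0,0,-1,0,0,0,0,0,0,0,0.6,0,0,0,0,0.6,0,0,0,0,0.6,0,0,0,0,0,0,0,0])

```text
time: 14.23
eef_pos: [0.6977, 0.1742, 0.139]
tcp_rot: [0.994, 0.105, 0.001, -0.0]
contact_force: [-0.1, 0.2, -0.2]
opening: 0.005
finger_force: 0.0
```

arm_command(steps=[0,0,0,0.5,0,0,0,0,0.5,0,0,0,0,0.2,0,0,0,0,0,0,0,0,0,0,0])

```text
time: 14.65
eef_pos: [0.6945, 0.1739, 0.107]
tcp_rot: [0.994, 0.105, -0.001, 0.0]
contact_force: [-0.0, -0.1, 0.4]
opening: -0.003
finger_force: 0.0
```

```bash
python3 -c "
from h import *
rel(BD)"
```

```text
t 14.65 g 17.5 side 0.5 z 107.0 mm yawerr -0.001 F [-0.  -0.1  0.4] op -0.003 ff 0.0 local [-8.3  0.5 49.4]
```

arm_command(steps=[0,0,0,0.3,0,0,0,0,0.2,0,0,0,0,0,0,0,0,0,0,0])

```text
time: 14.98
eef_pos: [0.6954, 0.1741, 0.0955]
tcp_rot: [0.994, 0.105, -0.0, 0.0]
contact_force: [0.2, 0.2, -0.6]
opening: -0.001
finger_force: 0.0
```

arm_command(steps=[0,0,0,0.08,0,0,0,0,0,0,0,0,0,0,0])

```text
time: 15.23
eef_pos: [0.6959, 0.1741, 0.0942]
tcp_rot: [0.994, 0.105, 0.0, 0.0]
contact_force: [-0.6, 0.4, -0.6]
opening: 0.001
finger_force: 0.0
```

arm_command(steps=[0,0,0,0.06,0,0,0,0,0,0,0,0,0,0,0])

```text
time: 15.48
eef_pos: [0.6957, 0.1741, 0.0925]
tcp_rot: [0.994, 0.105, -0.0, -0.0]
contact_force: [-0.0, 0.0, 0.4]
opening: 0.0
finger_force: 0.0
```

arm_command(steps=[0,0,0,0.05,0,0,0,0,0,0,0,0,0,0,0])

```text
time: 15.73
eef_pos: [0.6957, 0.1741, 0.0912]
tcp_rot: [0.994, 0.105, -0.0, 0.0]
contact_force: [-0.4, 0.7, -0.2]
opening: -0.002
finger_force: 0.0
```

arm_command(steps=[0,0,0,0.05,0,0,0,0,0,0,0,0,0,0,0])

```text
time: 15.98
eef_pos: [0.6957, 0.1741, 0.0899]
tcp_rot: [0.994, 0.105, -0.0, 0.0]
contact_force: [0.6, 0.3, -0.4]
opening: 0.003
finger_force: 0.0
```

arm_command(steps=[0,0,0,0.06,0,0,0,0,0,0,0,0,0,0,0])

```text
time: 16.23
eef_pos: [0.6959, 0.1741, 0.0886]
tcp_rot: [0.994, 0.105, 0.0, -0.0]
contact_force: [0.4, 0.5, -0.4]
opening: -0.006
finger_force: 0.1
```

arm_command(steps=[0,0,0,0.06,0,0,0,0,0,0,0,0,0,0,0])

```text
time: 16.48
eef_pos: [0.6965, 0.1742, 0.088]
tcp_rot: [0.994, 0.105, 0.001, -0.0]
contact_force: [0.5, 0.9, 2.5]
opening: 0.001
finger_force: 1.6
```

Contact. A little more to exceed 2.5 N clearly.

arm_command(steps=[0,0,0,0.06,0,0,0,0,0,0,0,0,0,0,0])

```text
time: 16.73
eef_pos: [0.6972, 0.1743, 0.0876]
tcp_rot: [0.994, 0.105, 0.002, -0.0]
contact_force: [1.3, 0.5, 6.2]
opening: 0.0
finger_force: 2.6
```

arm_command(steps=[0,0,0,0.06,0,0,0,0,0,0,0,0,0,0,0])

```text
time: 16.98
eef_pos: [0.6979, 0.1744, 0.0871]
tcp_rot: [0.994, 0.105, 0.003, -0.0]
contact_force: [1.1, -0.2, 6.5]
opening: -0.002
finger_force: 3.5
```

```bash
python3 -c "
from h import *
rel(BD)"
```

```text
t 16.98 g 20.9 side 0.2 z 87.1 mm yawerr -0.001 F [ 1.1 -0.2  6.5] op -0.002 ff 3.519054874777794 local [ 4.6  0.2 33.9]
```

arm_command(steps=[0,0,0,-0.2,0,0,0,0,-0.6,0,0,0,0,-1,0,0,0,0,-1,0,0,-1,0,-1,0,0,-1,0,-0.5,0,0,-1,0,0,0,0,0,0,0,0])

```text
time: 17.65
eef_pos: [0.6186, 0.1581, 0.1922]
tcp_rot: [0.994, 0.105, -0.002, 0.0]
contact_force: [0.1, 0.0, -0.6]
opening: 0.001
finger_force: 0.0
```

arm_command(steps=[0,0,0,0,0,0,0,0,0,0,0,0,0,0,0,0,0,0,0,0])

```text
time: 17.98
eef_pos: [0.6231, 0.1584, 0.1912]
tcp_rot: [0.994, 0.105, -0.0, 0.0]
contact_force: [-0.7, 0.3, -0.4]
opening: 0.001
finger_force: 0.0
```

```bash
python3 -c "
from h import *
rel(BD)
m=cam('wrist');im=ctrl.read_camera('wrist');cv2.imwrite('pics/wrist12.png',im[:,:,::-1])
R=Rf(BD[1])
print('home',proj(m,[BD[0]+R@np.array(p)/1e3 for p in((45.3,21,30),(45.3,-21,30),(-44.7,21,30),(-44.7,-21,30))]).round(1).tolist())
h=cv2.cvtColor(im,cv2.COLOR_RGB2HSV)
q=proj(m,[BD[0]+R@np.array((0,0,30))/1e3])[0]
u,v=q.round().astype(int);print(u,v)
print('col',[(b,*map(int,im[b,u])) for b in range(max(v-75,0),min(v+90,480),5)])
print('row',[(a,*map(int,im[v,a])) for a in range(u-60,u+62,4)])
s=ctrl.read_camera('side');R=Rf(CH[1]);Z=range(2,110,6);px=proj(cam('side'),[CH[0]+R@np.array((-45,3,z))/1e3 for z in Z])
print([(z,*map(int,s[int(round(p[1])),int(round(p[0]))])) for z,p in zip(Z,px)])
"
```

```text
t 17.98 g -55.6 side 0.3 z 191.2 mm yawerr -0.001 F [-0.7  0.3 -0.4] op 0.001 ff 0.0 local [-113.7    0.3   85.8]
home [[291.4, 71.0], [354.1, 70.9], [288.5, 198.8], [357.1, 198.7]]
323 132
col [(57, 225, 188, 126), (62, 224, 187, 124), (67, 131, 102, 66), (72, 216, 167, 102), (77, 224, 174, 108), (82, 224, 174, 107), (87, 226, 177, 109), (92, 226, 178, 112), (97, 226, 178, 112), (102, 226, 177, 113), (107, 226, 179, 112), (112, 227, 182, 116), (117, 227, 182, 114), (122, 225, 176, 110), (127, 227, 179, 113), (132, 227, 180, 114), (137, 227, 181, 115), (142, 228, 182, 114), (147, 227, 179, 113), (152, 227, 183, 115), (157, 228, 184, 117), (162, 227, 180, 113), (167, 227, 180, 112), (172, 228, 181, 114), (177, 228, 180, 114), (182, 227, 180, 113), (187, 225, 175, 109), (192, 225, 178, 111), (197, 223, 179, 113), (202, 167, 124, 75), (207, 180, 135, 84), (212, 226, 185, 124), (217, 174, 108, 64)]
row [(263, 135, 107, 74), (267, 104, 98, 83), (271, 83, 75, 64), (275, 152, 141, 127), (279, 187, 177, 158), (283, 125, 117, 103), (287, 137, 129, 115), (291, 139, 106, 74), (295, 213, 164, 10
[... 154 characters left out ...]
4), (327, 226, 181, 113), (331, 226, 177, 112), (335, 223, 174, 109), (339, 221, 170, 105), (343, 227, 181, 115), (347, 227, 186, 116), (351, 227, 186, 118), (355, 228, 191, 120), (359, 210, 200, 181), (363, 215, 205, 185), (367, 199, 173, 133), (371, 228, 191, 129), (375, 225, 191, 128), (379, 228, 193, 132), (383, 226, 185, 126)]
[(2, 227, 182, 106), (8, 223, 178, 101), (14, 212, 167, 94), (20, 212, 167, 95), (26, 210, 165, 93), (32, 194, 151, 85), (38, 222, 177, 102), (44, 215, 169, 96), (50, 210, 165, 93), (56, 207, 162, 91), (62, 225, 183, 106), (68, 222, 176, 101), (74, 213, 167, 93), (80, 213, 167, 95), (86, 212, 167, 94), (92, 200, 158, 92), (98, 144, 138, 129), (104, 144, 140, 131)]
```

The blank's edges match the home position, the stack stands one place lower, and the hand is clear. Handing the job in.

```bash
python3 -c "
from plant import ctrl
print(ctrl.sign_off())"
```

```text
the job is handed in; nothing more can be done
None
```

I drew the lowest blank, laid it on the cradle bed against the stop, let it go and pressed it flat with about 6 N. By camera measurement it sits at the home position and the other three blanks sank one place; I signed the job off at about 18 s, but no verdict came back.

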